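Build the sieve stack on the shaker

ROBOT

A 6-joint arm with a two-finger parallel gripper is mounted at the origin on a cart in front of the work surface, level with it; the furniture and walls round the work are solid. World frame = base frame: x ahead of the robot, y to its left, z up, the work surface at z = 0. Lengths are in mm, angles in rad, forces in N, time in s.
With the tool pointing down it reaches from about 350 to 775 mm from the base axis. Payload 7.3 kg.
Tool frame: the origin (TCP) lies on the centre line of the jaws, within the pads' length; the fingertips stand 8 mm ahead of it and the grasp point (between the pads) lies 11 mm behind it; x points along the fingers, y is the direction in which the jaws open and shut, and the axes are right-handed (so a half turn about x gives the same grasp; the last joint's range is limited). The gripper opens to 92 mm and grips with 3 to 60 N. Pads are 19 mm wide; open, the fingers measure 130 mm over their backs; the gripper's body (75 mm by 190 mm) begins 47 mm behind the grasp point.
Start: joints at [-1.269, 0.342, 1.524, -0, 1.275, -0.146], TCP at [227.34, -473.245, 234.741] pointing down, gripper open.
Joint ranges: [-2.53, 2.53], [-0.77, 2.02], [0.04, 2.7], [-1, 4.14], [0.28, 2.66], [-3.11, 3.11]. Speed limits (rad/s): [2.57, 2.57, 3.14, 3.14, 3.14, 3.14].

INTERFACE

Orientations are given as a rotation vector (axis times angle).
In Python, from workcell import r gives the robot as it stands.
- The arm moves only by the shell command python3 -m pendant 'ROWS' [FORCE]. ROWS is JSON, a list of rows, each a list of 7 numbers: the shift along the tool's x, y, z normalised to -1 to 1, where 1 is 0.25 m, then the turn, a rotation vector about the tool's x, y, z normalised to -1 to 1, where 1 is 2 pi rad, then the opening, from -1 (shut) to 1 (fully open). In form: [[dx, dy, dz, ax, ay, az, gripper], ...]. A call has 1 to 8 rows; each row shifts and turns the commanded pose from where the row before left it, along the tool's axes as they then stand; what a row does not reach is not made up. A row lasts 1/12 s, in which the tool goes at most 41.7 mm and 7.16 degrees, less where a joint would pass 70% of its speed; a pose out of reach is approached as far as the arm can. A call with a number of a shift or a turn outside -1 to 1 is refused whole. A call with a gripper value outside its range is refused whole. The fingers move at their own pace and stop on an object; FORCE is the grip in N (left out, the last holds). Time passes only in rows, so rows that do not move let the fingers close. It gives the time, the measured TCP pose, the force and the opening at its end, in the units of the state.
- r.observe(): the state, without advancing time (a new reading comes with each control period).
- r.camera(name): name is "side" or "top"; returns the picture (400x640x3 uint8, red, green, blue); there is no depth.
- r.camera_info(name): a dict with "intrinsics" (3x3 intrinsics, pixels), "k1" (the pictures are not rectified: a ray, as slopes to the right and down, at radius r is drawn at 1 + k1 r^2 times it, then the intrinsics apply), "position" and "orientation" of the camera in the world. Camera axes: x right, y down, z forward; pixel columns grow to the right and rows downward; lengths in mm; the calibration is good to about 2 mm. A picture is of the moment at which its call begins. camera_info takes no time and is no camera call.
- r.hand_in(): hands the job in, once; it reports no verdict.
The state is a dict: "time_s": time; "joint_pos": joint angles; "joint_vel": joint speeds; "tau": joint torques, N m; "position": TCP position; "tool_rot": TCP orientation; "ft_force": force on the tool from outside, world axes, zero at the start; "wrist_torque": the same for the moment, N m; "finger_gap": finger opening in mm.
Only numpy, scipy, OpenCV 4.12 (cv2) and the standard library are available. Lean on these libraries where they do the work, as an engineer would, in place of code of your own. Each camera call takes 0.05 s, during which the arm holds its last target. There are 200 camera calls.

TASK

The dry gelling powder is to be graded before it goes into the vat, so set up the small sieve stack on the round shaker. Working from the bottom up, one piece at a time, seat the plain receiving pan in the shaker's ring, then the fine-mesh sieve on the pan, then the wide-mesh sieve on that, and close it with the knobbed lid, each piece sitting fully home and level on the one below. Leave the cup, the bottle and the filled tubs where they are.

Things in the scene. Friction and masses are not known exactly. Their poses are not given: they have to be found in the camera images.
- pan_mid (a point): Receiving pan: round steel dish, 61 mm across, 40 mm high, plain closed floor without mesh. A tapered skirt 8 mm deep (radius 22.5 mm at its lower edge, 25 mm at its root) drops into the rim below until the flat shoulder at 8 mm rests on that rim; above it a plain cylinder. Walls 3 mm, rim inner radius 27.5 mm. Point: on the axis, 20 mm above the lower edge; z up.
- fine_sieve_mid (a point): Fine sieve: the same steel frame as the pan (61 mm across, 40 mm high, same 8 mm skirt, shoulder and rim), but its floor is a close wire mesh of 3 mm pitch, grey with many tiny openings. Point: on its axis, 20 mm above its lower edge; z is its axis, upward.
- coarse_sieve_mid (a point): Coarse, wide-mesh sieve: steel frame of the same diameter, skirt, shoulder and rim as the pan, but deeper, 54 mm high over all; its floor is a wide grid of thick wires with dark openings, 10 mm pitch. Point: on its axis, 27 mm above its lower edge; z is its axis, upward.
- sieve_lid_mid (a point): Stack lid: steel disc 61 mm across with the same 8 mm skirt below; the disc's top is 12.5 mm above the lower edge. In the middle a black knob: head 23 mm across, from 24 to 38 mm above the lower edge; 40 mm high over all. Point: on the axis, 20 mm above the lower edge; z up. Take it by the knob's head.
- shaker_socket (a point): Fixed round grey sieve shaker, 100 mm across; its black panel stands out 65 mm from the axis on its -x side. On its deck, 46 mm above the table, an empty steel ring, inner radius 27.5, outer 30.5, 14 mm high, takes the pan's skirt. Point: centre of the ring's mouth, 60 mm above the table; z up. When seated, rims lie 92 mm (pan), 124 mm (fine), 170 mm (coarse) above the table.
- steel_cup_mid (a point): Bystander: open steel measuring cup, 72 mm in diameter, 82 mm high, loose; the point is on its axis half-way up.
- dye_bottle_mid (a point): Bystander: small brown bottle with a black cap, 42 mm in diameter, 85 mm high, loose; the point is on its axis half-way up.
- gel_tub_mid (a point): Bystander: open pink tub of set gel, standing apart at the right end of the tub rows, 96 mm in diameter, 55 mm high, loose; the point is on its axis half-way up.
Mind the look-alikes: they are no part of the job. What is shaped like the part that bears coarse_sieve_mid but blue is not meant.

How it is judged (in metres and radians):
On the way, in this order (a step that is already met when the one before it is completed fails the run):
1. the pan is seated in the shaker's socket ring (horizontal distance between pan_mid and shaker_socket below 0.005 m and z of pan_mid in the frame of shaker_socket between 0.009 and 0.015 m and angle between pan_mid's own z axis and vertical below 0.06 rad), for 0.2 s.
2. the fine sieve is seated on the pan (all of step 1 and horizontal distance between fine_sieve_mid and pan_mid below 0.005 m and z of fine_sieve_mid in the frame of pan_mid between 0.029 and 0.035 m and angle between fine_sieve_mid's own z axis and vertical below 0.06 rad), for 0.2 s.
3. the coarse sieve is seated on the fine sieve (all of step 2 and horizontal distance between coarse_sieve_mid and fine_sieve_mid below 0.005 m and z of coarse_sieve_mid in the frame of fine_sieve_mid between 0.036 and 0.042 m and angle between coarse_sieve_mid's own z axis and vertical below 0.06 rad), for 0.2 s.
4. the lid is seated on the coarse sieve (all of step 3 and horizontal distance between sieve_lid_mid and coarse_sieve_mid below 0.005 m and z of sieve_lid_mid in the frame of coarse_sieve_mid between 0.036 and 0.042 m and angle between sieve_lid_mid's own z axis and vertical below 0.06 rad), for 0.2 s.
At the end, for the whole second after the job is handed in: From the bottom up the pan stands in the shaker's ring, the fine sieve on the pan, the coarse sieve on the fine one and the lid on the coarse one; each within 5 mm of the axis of the one below, down on its rim to within 3 mm and level to within 0.06 rad (all of step 4); the robot touches nothing.
It fails at once if the steel cup is pushed more than 20 mm or tipped over (distance of steel_cup_mid from where it was at the start of the episode above 0.02 m or angle between steel_cup_mid's own z axis and vertical above 0.3 rad).
It fails at once if the dye bottle is pushed more than 20 mm or tipped over (distance of dye_bottle_mid from where it was at the start of the episode above 0.02 m or angle between dye_bottle_mid's own z axis and vertical above 0.3 rad).
It fails at once if the filled tub is pushed more than 20 mm or tipped over (distance of gel_tub_mid from where it was at the start of the episode above 0.02 m or angle between gel_tub_mid's own z axis and vertical above 0.3 rad).
It also fails if it takes over 106 s, if anything falls off the work surface, if the arm or the gripper's body presses on something with over 40 N, if the wrist force passes 120 N, or if a joint passes its speed limit or range.

## Working session

There is one attempt and no reset: what is moved stays moved. The work goes in short steps, Python scripts to look and compute and a shell command to move; the robot and the scene stay as the last step left them, time stands still between calls to the robot, and variables do not carry over. Pictures are saved under pics/ and viewed, about 12 in all and at most 16, crops included, and the job is handed in when it is done.

```bash
mkdir -p pics; python3 - <<'E'
from workcell import r
import cv2
for n in ("top","side"):
    im=r.camera(n); cv2.imwrite(f"pics/{n}0.png",im[:,:,::-1]); print(n,r.camera_info(n))
o=r.observe(); print(o)
E
```

```text
top {'intrinsics': array([[366.94794354,   0.        , 318.30642631],
       [  0.        , 366.94794354, 197.04697247],
       [  0.        ,   0.        ,   1.        ]]), 'k1': -0.007748384770588169, 'position': array([ 435.01070679,   -2.93534162, 1019.18811263]), 'orientation': array([-2.12976885,  2.18532425, -0.15987398])}
side {'intrinsics': array([[509.85403437,   0.        , 314.63047456],
       [  0.        , 509.85403437, 195.25469144],
       [  0.        ,   0.        ,   1.        ]]), 'k1': -0.16371072957481564, 'position': array([ 327.04500219, 1065.54789086,  535.49941142]), 'orientation': array([-0.26797491,  2.4872903 , -1.66472115])}
{'time_s': 0.1, 'joint_pos': array([-1.26899290e+00,  3.42651780e-01,  1.52492849e+00,  5.18374815e-06,
        1.27538176e+00, -1.45984792e-01]), 'joint_vel': array([ 0.00066421, -0.00253113, -0.00380359,  0.00078367, -0.00274544,
        0.00035593]), 'tau': array([ 1.71188476e-03, -4.32005847e+01, -2.44694531e+01,  7.19891069e-02,
        5.26613113e-02, -4.84781026e-05]), 'position': array([ 227.23428891, -472.88716873,  234.11266026]), 'tool_rot': array([ 1.97350427,  0.45079423, -1.97370999]), 'ft_force': array([-0.24756545,  0.18079305,  0.32450009]), 'wrist_torque': array([-0.0368004 , -0.04589541, -0.00414906]), 'finger_gap': 92.03557665089764}
```

View pics/top0.png

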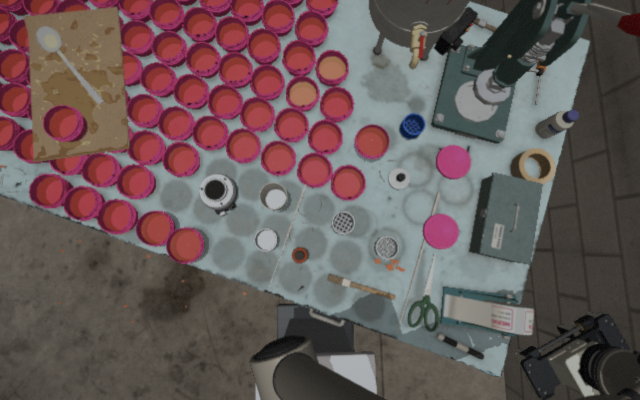

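View pics/side0.png

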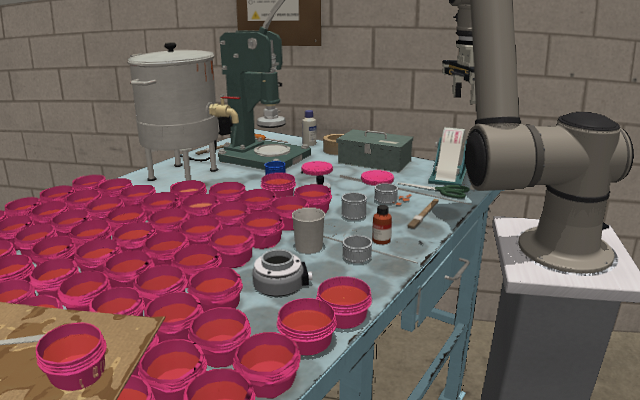

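The top view shows the shaker near (216,192), the cup at (274,197), a small pan at (267,240), sieves at (343,223) and (386,247), the lid at (399,178), the bottle at (300,256), and the blue decoy at (412,125). I'll zoom in on both views.

```bash
python3 - <<'E'
import cv2
t=cv2.imread("pics/top0.png")[150:280,190:440]; cv2.imwrite("pics/top0c.png",cv2.resize(t,None,fx=3.2,fy=3.2,interpolation=cv2.INTER_CUBIC))
t=cv2.imread("pics/side0.png")[160:310,240:440]; cv2.imwrite("pics/side0c.png",cv2.resize(t,None,fx=4,fy=4,interpolation=cv2.INTER_CUBIC))
E
```

```text
(no output)
```

View pics/top0c.png

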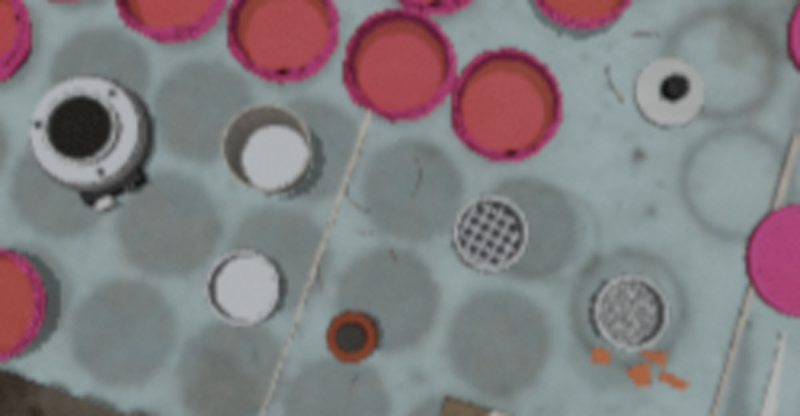

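View pics/side0c.png

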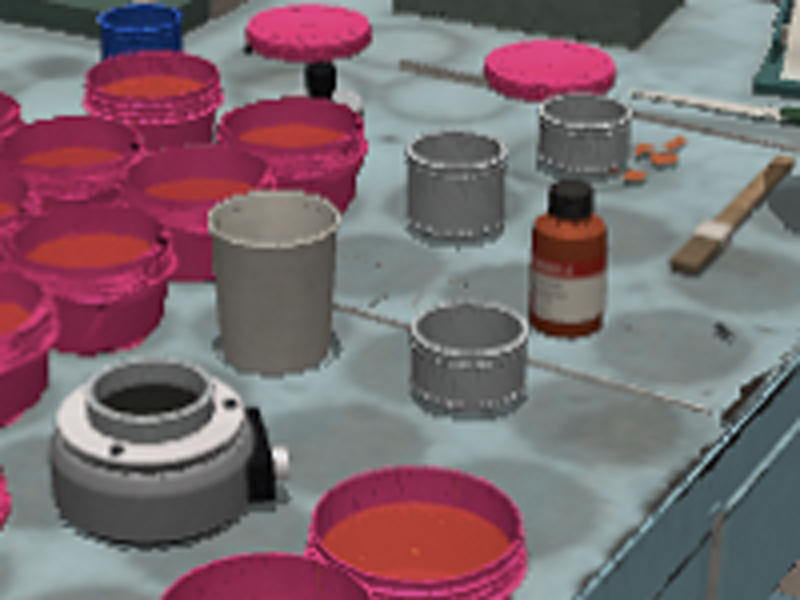

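The crops show pan, fine and coarse clearly: the pan has the plain floor and is nearest the shaker, the coarse one has the wide grid, and the fine one sits by the orange chips. Next I locate them by fitting rims at known heights in each camera.

```bash
cat > h.py <<'E'
import numpy as np, cv2
from scipy.spatial.transform import Rotation as R
from scipy.optimize import minimize
from workcell import r
def cam(n):
    i=r.camera_info(n); return i["intrinsics"],i["k1"],np.array(i["position"]),R.from_rotvec(i["orientation"]).as_matrix()
C={n:cam(n) for n in("top","side")}
def proj(n,P):
    K,k,p,M=C[n]; q=(np.atleast_2d(P)-p)@M; s=q[:,:2]/q[:,2:]; s=s*(1+k*(s**2).sum(1))[:,None]
    return s@K[:2,:2].T+K[:2,2]
def plane(n,uv,z):
    K,k,p,M=C[n]; d=(np.array(uv)-K[:2,2])/K[0,0]; s=d.copy()
    for _ in range(20): s=d/(1+k*(s@s))
    v=M@np.array([*s,1]); return (p+v*(z-p[2])/v[2])[:2]
a=np.linspace(0,2*np.pi,120,endpoint=False); ring=np.c_[np.cos(a),np.sin(a)]
def circ(n,x,y,rad,z): return proj(n,np.c_[ring*rad+[x,y],np.full(len(a),z)])
def samp(img,uv): return cv2.remap(img,uv[:,0].astype(np.float32)[None],uv[:,1].astype(np.float32)[None],cv2.INTER_LINEAR)[0]
def fit(n,img,x0,z,ro=30.5,ri=27.5,rng=9):
    g=cv2.cvtColor(img,cv2.COLOR_RGB2GRAY).astype(np.float32)
    g=cv2.resize(g,None,fx=1,fy=1)
    def sc(x,y):
        m=samp(g,circ(n,x,y,(ro+ri)/2,z)); i=samp(g,circ(n,x,y,ri-2.5,z)); o=samp(g,circ(n,x,y,ro+2.5,z))
        return np.mean(m-np.minimum(i,o)*.5-.5*(i+o)/2)
    G=np.arange(-rng,rng+.1,.5); S=np.array([[sc(x0[0]+dx,x0[1]+dy) for dy in G] for dx in G])
    i,j=np.unravel_index(S.argmax(),S.shape); return np.array([x0[0]+G[i],x0[1]+G[j]]),S.max()
E
cat > loc.py <<'E'
from h import *
T=cv2.imread("pics/top0.png")[:,:,::-1].copy();S=cv2.imread("pics/side0.png")[:,:,::-1].copy()
ct=lambda u,v:(u/3.2+190,v/3.2+150); cs=lambda u,v:(u/4+240,v/4+160)
L={"pan":(ct(245,288),cs(469,333),40),"coarse":(ct(491,234),cs(457,157),54),"fine":(ct(630,312),cs(586,118),40),
"ring":(ct(80,127),cs(150,400),60),"cup":(ct(267,149),cs(275,220),82),"bottle":(ct(352,337),cs(571,190),85),"knob":(ct(674,88),cs(320,72),38)}
for k,(t,s,z) in L.items():
    pt=plane("top",t,z);ps=plane("side",s,z); print(k,"click",pt.round(1),ps.round(1),end=" ")
    if k in("pan","coarse","fine","ring"):
        a1,b1=fit("top",T,pt,z);a2,b2=fit("side",S,ps,z); print("fit",a1.round(1),round(float(b1),1),a2.round(1),round(float(b2),1),end="")
        for n,p,I in(("top",a1,T),("side",a2,S)):
            cv2.polylines(I,[(circ(n,*p,30.5,z)*8).round().astype(np.int32)],True,(255,0,0),1,0,3)
    print()
t=cv2.resize(T[150:280,190:440],(750,390),interpolation=2)
s=cv2.resize(S[190:260,240:440],(750,262),interpolation=2)
cv2.imwrite("pics/fit0.png",cv2.resize(np.vstack([t,s]),None,fx=.92,fy=.92)[:,:,::-1])
E
python3 loc.py
```

```text
pan click [456.3 122.4] [456.8 130. ] fit [457.8 126.9] 31.2 [458.8 122.5] 50.3
coarse click [494.8 -81.7] [494.2 -69.7] fit [497.3 -80.7] 32.4 [502.7 -74.7] 12.8
fine click [ 428.2 -195.8] [ 425.9 -184.1] fit [ 428.7 -196.3] 33.1 [ 431.4 -175.6] 11.7
ring click [591.3 254.6] [588.7 264.1] fit [592.3 256.6] 51.5 [593.2 255.1] 30.6
cup click [566.1  98.5] [566.8 100.8] 
bottle click [414.9  33. ] [414.9  37.8] 
knob click [ 616.  -243.5] [ 617.1 -241.4]
```

View pics/fit0.png

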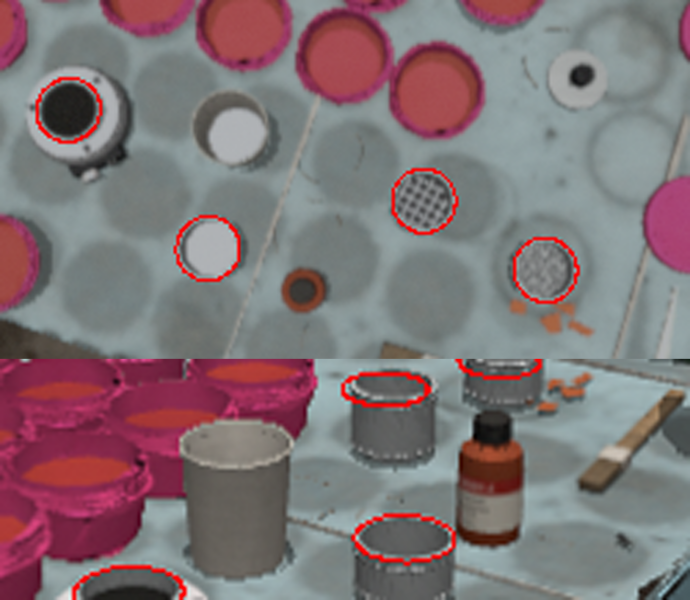

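```bash
cat >> h.py <<'E'
def go(x,y,z,jaw):
    """deltas in tool units from present pose to TCP x,y,z with jaw axis heading jaw deg (world, mod 180), tool down"""
    o=r.observe(); M=R.from_rotvec(o["tool_rot"]).as_matrix(); d=M.T@(np.array([x,y,z])-o["position"])
    h=np.degrees(np.arctan2(M[1,1],M[0,1])); e=(jaw-h+90)%180-90
    Rt=R.from_euler('z',e,degrees=True).as_matrix()@M
    # level: make x axis exactly down
    Rt=R.align_vectors([[0,0,-1]],[Rt[:,0]])[0].as_matrix()@Rt
    rv=R.from_matrix(M.T@Rt).as_rotvec()
    print("t",round(o["time_s"],2),"pos",o["position"].round(1),"head",h.round(1),"gap",round(o["finger_gap"],1),"F",o["ft_force"].round(1),"j6",o["joint_pos"][5].round(2))
    print("shift",(d/250).round(4),"turn",(rv/2/np.pi).round(4)); return
E
python3 -c "
from h import *
print(R.from_rotvec(r.observe()['tool_rot']).as_matrix().round(3)); go(457.5,123.5,160,115)"
```

```text
[[-0.     0.433 -0.901]
 [ 0.001 -0.901 -0.433]
 [-1.    -0.001 -0.   ]]
t 0.1 pos [ 227.2 -472.9  234.1] head -64.3 gap 92.0 F [-0.2  0.2  0.3] j6 -0.15
shift [ 0.2992 -1.7512 -1.8631] turn [ 0.0018 -0.      0.0002]
```

```bash
python3 -m pendant '[[0,-0.05,-0.05,0,0,0,1],[0,-0.11,-0.116,0,0,0,1],[0,-0.11,-0.116,0,0,0,1],[0,-0.11,-0.116,0,0,0,1],[0,-0.11,-0.116,0,0,0,1],[0,-0.11,-0.116,0,0,0,1],[0,-0.11,-0.116,0,0,0,1],[0,-0.11,-0.116,0,0,0,1]]' 30
python3 -m pendant '[[0,-0.11,-0.116,0,0,0,1],[0,-0.11,-0.116,0,0,0,1],[0,-0.11,-0.116,0,0,0,1],[0,-0.11,-0.116,0,0,0,1],[0,-0.11,-0.116,0,0,0,1],[0,-0.11,-0.116,0,0,0,1],[0.05,-0.08,-0.08,0,0,0,1],[0,0,0,0,0,0,1]]'
python3 -c "
from h import *
go(457.5,123.5,120,115.7)"
```

```text
time_s: 0.77
position: [332.8, -193.2, 234.6]
tool_rot: [1.974, 0.449, -1.974]
ft_force: [1.6, 0.1, 0.1]
finger_gap: 91.5
time_s: 1.43
position: [427.6, 59.8, 220.5]
tool_rot: [1.969, 0.456, -1.973]
ft_force: [-1.5, -0.1, -1.5]
finger_gap: 91.8
t 1.43 pos [427.6  59.8 220.5] head -64.1 gap 91.8 F [-1.5 -0.1 -1.5] j6 1.08
shift [ 0.4021 -0.1761 -0.2194] turn [0.0006 0.0002 0.0004]
```

```bash
python3 -m pendant '[[0,-0.088,-0.11,0,0,0,1],[0,-0.088,-0.11,0,0,0,1],[0.1,0,0,0,0,0,1],[0.12,0,0,0,0,0,1],[0.1,0,0,0,0,0,1],[0.08,0,0,0,0,0,1],[0,0,0,0,0,0,1],[0,0,0,0,0,0,1]]'
python3 - <<'E'
from h import *
go(457.5,123.5,22,115.7)
T=r.camera("top");S=r.camera("side")
o=r.observe();M=R.from_rotvec(o["tool_rot"]).as_matrix();tip=o["position"]+8*M[:,0]
for n,I in(("top",T),("side",S)):
    for s in(46,-46): print(n,proj(n,tip+s*M[:,1]).round(1))
t=cv2.resize(T[190:290,200:340],(630,450),interpolation=2)
s=cv2.resize(S[150:290,280:480],(630,441),interpolation=2)
cv2.imwrite("pics/g1.png",cv2.resize(np.hstack([t[:441],s]),None,fx=.63,fy=1)[:,:,::-1])
E
```

```text
time_s: 2.1
position: [457.6, 118.6, 121.8]
tool_rot: [1.971, 0.449, -1.976]
ft_force: [0.9, 0.6, 0.6]
finger_gap: 91.6
t 2.1 pos [457.6 118.6 121.8] head -64.4 gap 91.6 F [0.9 0.6 0.6] j6 1.21
shift [ 0.399  -0.0176 -0.0094] turn [-0.0002  0.0004  0.0001]
top [[280.9 229.7]]
top [[247.1 246.9]]
side [[351.3 199.4]]
side [[364.7 217. ]]
```

View pics/g1.png

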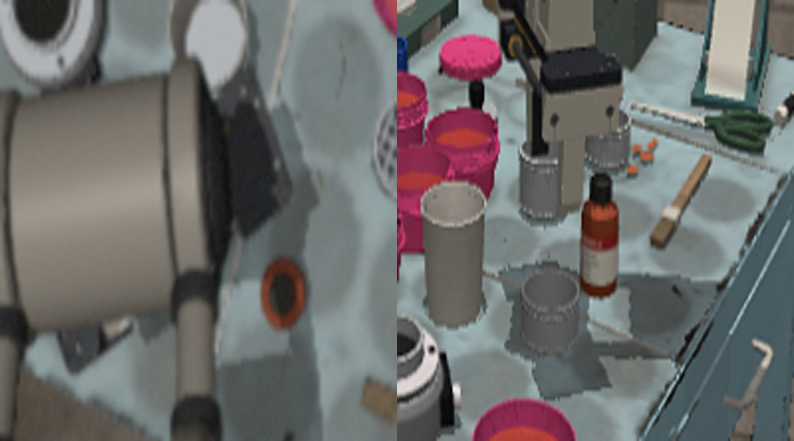

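```bash
python3 -m pendant '[[0.08,-0.0176,-0.009,0,0,0,1],[0.1,0,0,0,0,0,1],[0.1,0,0,0,0,0,1],[0.07,0,0,0,0,0,1],[0.049,0,0,0,0,0,1],[0,0,0,0,0,0,-1],[0,0,0,0,0,0,-1],[0,0,0,0,0,0,-1]]' 30
python3 -m pendant '[[0,0,0,0,0,0,-1],[0,0,0,0,0,0,-1],[0,0,0,0,0,0,-1],[0,0,0,0,0,0,-1]]' 30
python3 -c "
from h import *
go(457.5,123.5,22,115.7)"
```

```text
time_s: 2.87
position: [459.5, 124.0, 24.0]
tool_rot: [1.976, 0.449, -1.97]
ft_force: [-0.2, -0.9, -0.5]
finger_gap: 76.6
time_s: 3.2
position: [459.0, 124.1, 23.5]
tool_rot: [1.975, 0.449, -1.971]
ft_force: [-0.6, -0.5, 7.1]
finger_gap: 60.7
t 3.2 pos [459.  124.1  23.5] head -64.3 gap 60.7 F [-0.6 -0.5  7.1] j6 1.23
shift [ 0.006  -0.0005  0.0065] turn [-0.0001 -0.0003 -0.0001]
```

```bash
python3 -m pendant '[[-0.05,0,0,0,0,0,-1],[-0.12,0,0,0,0,0,-1],[-0.14,0,0,0,0,0,-1],[-0.14,0,0,0,0,0,-1],[-0.1,0,0,0,0,0,-1],[0,0,0,0,0,0,-1]]' 30
python3 -m pendant '[[0,-0.025,-0.07,0,0,0,-1],[0,-0.049,-0.142,0,0,0,-1],[0,-0.049,-0.142,0,0,0,-1],[0,-0.049,-0.142,0,0,0,-1],[0,-0.049,-0.142,0,0,0,-1],[0,-0.024,-0.07,0,0,0,-1],[0,0,0,0,0,0,-1],[0,0,0,0,0,0,-1]]'
python3 - <<'E'
from h import *
go(592.5,256,90,115.7)
S=r.camera("side"); o=r.observe(); p=o["position"]; z=p[2]+16.5
I=S.copy()
for (x,y,zz,c) in((p[0],p[1],z,(255,0,0)),(592.5,256,60,(0,255,0)),(p[0],p[1],z-32,(255,0,0))):
    cv2.polylines(I,[(circ("side",x,y,30.5,zz)*8).round().astype(np.int32)],True,c,1,0,3)
cv2.imwrite("pics/g2.png",cv2.resize(np.hstack([S[150:310,220:360],I[150:310,220:360]]),None,fx=2.8,fy=2.8,interpolation=2)[:,:,::-1])
E
```

```text
time_s: 3.7
position: [461.0, 124.4, 165.3]
tool_rot: [1.983, 0.448, -1.962]
ft_force: [0.6, -0.3, -0.3]
finger_gap: 60.9
time_s: 4.37
position: [590.7, 256.2, 158.2]
tool_rot: [1.97, 0.45, -1.975]
ft_force: [-0.2, -0.7, -0.4]
finger_gap: 60.6
t 4.37 pos [590.7 256.2 158.2] head -64.3 gap 60.6 F [-0.2 -0.7 -0.4] j6 1.41
shift [ 0.2726  0.0037 -0.007 ] turn [0.0001 0.0004 0.    ]
```

View pics/g2.png

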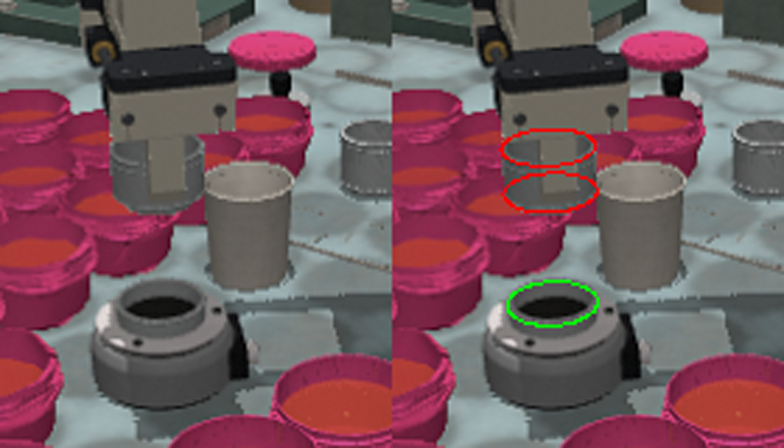

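```bash
python3 -m pendant '[[0.06,0.0057,-0.0105,0,0,0,-1],[0.1,0,0,0,0,0,-1],[0.08,0,0,0,0,0,-1],[0.04,0,0,0,0,0,-1],[0,0,0,0,0,0,-1],[0,0,0,0,0,0,-1]]'
python3 -m pendant '[[0.01,0,0,0,0,0,-1],[0.01,0,0,0,0,0,-1],[0.01,0,0,0,0,0,-1],[0,0,0,0,0,0,-1]]'
python3 -c "
from h import *
go(593.6,256,75.5,115.7)"
```

```text
time_s: 4.92
position: [594.0, 255.1, 90.3]
tool_rot: [1.973, 0.449, -1.974]
ft_force: [0.5, 0.3, 0.4]
finger_gap: 60.8
time_s: 5.25
position: [594.2, 255.7, 82.5]
tool_rot: [1.973, 0.449, -1.973]
ft_force: [0.1, 0.7, -0.6]
finger_gap: 60.5
t 5.25 pos [594.2 255.7  82.5] head -64.3 gap 60.5 F [ 0.1  0.7 -0.6] j6 1.41
shift [ 0.028  -0.0022  0.0017] turn [-0.0001 -0.     -0.    ]
```

```bash
python3 -m pendant '[[0.008,0,0,0,0,0,-1],[0.008,0,0,0,0,0,-1],[0.008,0,0,0,0,0,-1],[0,0,0,0,0,0,-1]]'
python3 -m pendant '[[0.006,0,0,0,0,0,-1],[0,0,0,0,0,0,-1],[0,0,0,0,0,0,-1]]'
python3 -c "
from h import *
go(593.6,256,75.5,115.7)"
```

```text
time_s: 5.58
position: [594.0, 255.7, 75.9]
tool_rot: [1.972, 0.449, -1.974]
ft_force: [0.6, -0.3, -1.1]
finger_gap: 60.5
time_s: 5.83
position: [594.3, 255.8, 75.6]
tool_rot: [1.973, 0.449, -1.973]
ft_force: [-2.3, -1.0, 3.5]
finger_gap: 60.8
t 5.83 pos [594.3 255.8  75.6] head -64.3 gap 60.8 F [-2.3 -1.   3.5] j6 1.41
shift [ 0.0003 -0.0021  0.0021] turn [-0.0001 -0.0001 -0.    ]
```

```bash
python3 -m pendant '[[0,0,0,0,0,0,1],[0,0,0,0,0,0,1],[0,0,0,0,0,0,1],[0,0,0,0,0,0,1],[-0.08,0,0,0,0,0,1],[-0.13,0,0,0,0,0,1],[-0.13,0,0,0,0,0,1],[0,0.05,0.05,0,0,0,1]]'
python3 -m pendant '[[0,0.107,0.11,0,0,0,1],[0,0.107,0.11,0,0,0,1],[0,0.107,0.11,0,0,0,1],[0,0.107,0.11,0,0,0,1],[0,0.107,0.11,0,0,0,1],[0,0.107,0.11,0,0,0,1],[0,0.107,0.11,0,0,0,1],[0,0.107,0.11,0,0,0,1]]'
python3 -m pendant '[[0,0.107,0.11,0,0,0,1],[0,0.107,0.11,0,0,0,1],[0,0.107,0.11,0,0,0,1],[0,0.06,0.06,0,0,0,1],[0,0,0,0,0,0,1],[0,0,0,0,0,0,1]]'
python3 - <<'E'
from h import *
go(428.5,-196,24,115.7)
S=r.camera("side"); T=r.camera("top"); p=(593.8,255.5); I=S.copy()
print("pan fit",fit("side",S,np.array(p),92),fit("top",T,np.array(p),92))
cv2.polylines(I,[(circ("side",*p,30.5,92)*8).round().astype(np.int32)],True,(255,0,0),1,0,3)
a=cv2.resize(np.hstack([S[190:310,230:340],I[190:310,230:340]]),(770,420),interpolation=2)
b=cv2.resize(T[150:260,170:310],(385,302),interpolation=2);c=cv2.resize(S[150:240,330:430],(385,302),interpolation=2)
cv2.imwrite("pics/g3.png",cv2.resize(np.vstack([a,np.hstack([b,c])]),None,fx=.8,fy=.8)[:,:,::-1])
E
```

```text
time_s: 6.5
position: [592.1, 242.0, 166.8]
tool_rot: [1.986, 0.453, -1.959]
ft_force: [0.4, -0.5, 0.9]
finger_gap: 92.0
time_s: 7.17
position: [481.9, -50.6, 160.1]
tool_rot: [1.973, 0.449, -1.972]
ft_force: [0.7, -0.1, 0.3]
finger_gap: 92.1
time_s: 7.67
position: [435.8, -178.0, 160.0]
tool_rot: [1.975, 0.447, -1.975]
ft_force: [-0.4, 0.1, 0.8]
finger_gap: 91.8
t 7.67 pos [ 435.8 -178.   160. ] head -64.5 gap 91.8 F [-0.4  0.1  0.8] j6 0.57
shift [0.5438 0.0522 0.0576] turn [-0.0006 -0.     -0.    ]
pan fit (array([594.8, 253. ]), np.float32(59.935486)) (array([592.8, 258. ]), np.float32(39.816387))
```

View pics/g3.png

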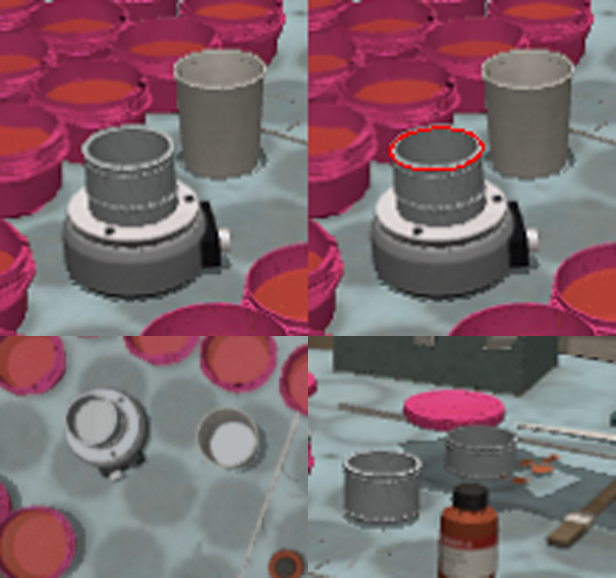

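```bash
python3 -m pendant '[[0.05,0.052,0.053,0,0,0,1],[0.13,0,0,0,0,0,1],[0.13,0,0,0,0,0,1],[0.13,0,0,0,0,0,1],[0.07,0,0,0,0,0,1],[0.034,0,0,0,0,0,1],[0,0,0,0,0,0,1],[0,0,0,0,0,0,1]]'
python3 - <<'E'
from h import *
go(429.5,-195.5,24,115.7)
E
python3 -m pendant '[[0,0,0,0,0,0,-1],[0,0,0,0,0,0,-1],[0,0,0,0,0,0,-1],[0,0,0,0,0,0,-1],[0,0,0,0,0,0,-1],[0,0,0,0,0,0,-1],[0,0,0,0,0,0,-1],[0,0,0,0,0,0,-1]]' 30
python3 - <<'E'
from h import *
go(594.2,255.7,160,115.7)
E
```

```text
time_s: 8.43
position: [430.5, -194.1, 24.4]
tool_rot: [1.972, 0.45, -1.972]
ft_force: [-0.2, 0.1, 0.6]
finger_gap: 91.9
t 8.43 pos [ 430.5 -194.1   24.4] head -64.3 gap 91.9 F [-0.2  0.1  0.6] j6 0.54
shift [0.0015 0.0032 0.0059] turn [ 0.0001 -0.     -0.0001]
time_s: 9.1
position: [430.2, -195.0, 24.5]
tool_rot: [1.974, 0.448, -1.972]
ft_force: [-0.1, -0.1, 6.2]
finger_gap: 60.9
t 9.1 pos [ 430.2 -195.    24.5] head -64.4 gap 60.9 F [-0.1 -0.1  6.2] j6 0.54
shift [-0.5426 -1.3407 -1.372 ] turn [-0.0002 -0.0001 -0.0002]
```

```bash
python3 -m pendant '[[-0.05,0,0,0,0,0,-1],[-0.12,0,0,0,0,0,-1],[-0.15,0,0,0,0,0,-1],[-0.15,0,0,0,0,0,-1],[-0.15,0,0,0,0,0,-1],[-0.04,0,0,0,0,0,-1],[0,-0.05,-0.05,0,0,0,-1],[0,-0.09,-0.09,0,0,0,-1]]' 30
python3 -m pendant '[[0,-0.107,-0.11,0,0,0,-1],[0,-0.107,-0.11,0,0,0,-1],[0,-0.107,-0.11,0,0,0,-1],[0,-0.107,-0.11,0,0,0,-1],[0,-0.107,-0.11,0,0,0,-1],[0,-0.107,-0.11,0,0,0,-1],[0,-0.107,-0.11,0,0,0,-1],[0,-0.107,-0.11,0,0,0,-1]]'
python3 -m pendant '[[0,-0.107,-0.11,0,0,0,-1],[0,-0.107,-0.11,0,0,0,-1],[0,-0.07,-0.07,0,0,0,-1],[0,-0.03,-0.03,0,0,0,-1],[0,0,0,0,0,0,-1],[0,0,0,0,0,0,-1],[0,0,0,0,0,0,-1]]'
python3 - <<'E'
from h import *
go(594.2,255.7,120,115.7)
E
```

```text
time_s: 9.77
position: [446.3, -149.6, 190.0]
tool_rot: [1.976, 0.443, -1.973]
ft_force: [1.2, -0.0, -1.0]
finger_gap: 60.5
time_s: 10.43
position: [551.7, 142.1, 188.5]
tool_rot: [1.972, 0.449, -1.974]
ft_force: [1.1, 0.3, -0.2]
finger_gap: 60.9
time_s: 11.02
position: [589.5, 244.0, 188.7]
tool_rot: [1.972, 0.448, -1.975]
ft_force: [-0.2, -0.1, -0.9]
finger_gap: 60.7
t 11.02 pos [589.5 244.  188.7] head -64.4 gap 60.7 F [-0.2 -0.1 -0.9] j6 1.4
shift [ 0.2747 -0.0341 -0.0373] turn [-0.0003  0.0002 -0.0001]
```

```bash
python3 -m pendant '[[0,-0.034,-0.037,0,0,0,-1],[0.06,0,0,0,0,0,-1],[0.06,0,0,0,0,0,-1],[0.03,0,0,0,0,0,-1],[0,0,0,0,0,0,-1],[0,0,0,0,0,0,-1],[0,0,0,0,0,0,-1]]'
python3 - <<'E'
from h import *
go(594.2,255.7,108.5,115.7)
S=r.camera("side"); o=r.observe(); p=o["position"]; z=p[2]+15.5; I=S.copy()
for (x,y,zz,c) in((p[0],p[1],z,(255,0,0)),(593.8,255.5,92,(0,255,0)),(p[0],p[1],z-32,(255,0,0))):
    cv2.polylines(I,[(circ("side",x,y,30.5,zz)*8).round().astype(np.int32)],True,c,1,0,3)
cv2.imwrite("pics/g4.png",cv2.resize(np.hstack([S[150:290,230:340],I[150:290,230:340]]),None,fx=3.5,fy=3.5,interpolation=2)[:,:,::-1])
E
```

```text
time_s: 11.6
position: [595.2, 256.7, 152.5]
tool_rot: [1.975, 0.448, -1.972]
ft_force: [0.0, 0.3, -0.1]
finger_gap: 61.1
t 11.6 pos [595.2 256.7 152.5] head -64.4 gap 61.1 F [ 0.   0.3 -0.1] j6 1.41
shift [0.176  0.0019 0.0055] turn [-0.0003 -0.0002 -0.0001]
```

View pics/g4.png

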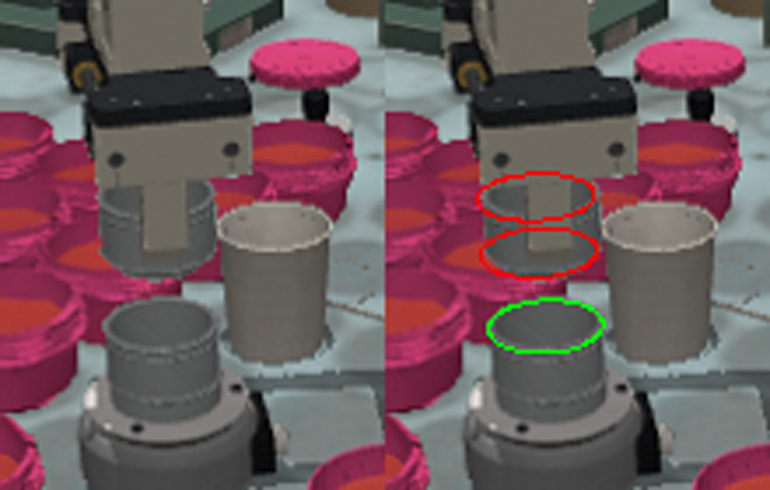

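```bash
python3 -m pendant '[[0.05,0.001,-0.006,0,0,0,-1],[0.06,0,0,0,0,0,-1],[0.02,0,0,0,0,0,-1],[0.01,0,0,0,0,0,-1],[0.008,0,0,0,0,0,-1],[0,0,0,0,0,0,-1]]'
python3 -m pendant '[[0.008,0,0,0,0,0,-1],[0.008,0,0,0,0,0,-1],[0,0,0,0,0,0,-1],[0,0,0,0,0,0,-1]]'
python3 - <<'E'
from h import *
go(595.5,257,108.5,115.7)
E
```

```text
time_s: 12.15
position: [596.2, 257.8, 114.4]
tool_rot: [1.973, 0.449, -1.973]
ft_force: [0.5, -0.4, -1.0]
finger_gap: 60.7
time_s: 12.48
position: [596.1, 257.7, 110.5]
tool_rot: [1.973, 0.449, -1.973]
ft_force: [-0.6, 0.1, -0.9]
finger_gap: 61.0
t 12.48 pos [596.1 257.7 110.5] head -64.3 gap 61.0 F [-0.6  0.1 -0.9] j6 1.41
shift [0.0082 0.0015 0.0034] turn [-0.0001 -0.     -0.    ]
```

```bash
python3 -m pendant '[[0.005,0.003,0,0,0,0,-1],[0.004,0,0,0,0,0,-1],[0.002,0,0,0,0,0,-1],[0,0,0,0,0,0,-1],[0,0,0,0,0,0,-1]]'
python3 - <<'E'
from h import *
go(595.5,257,108.5,115.7)
E
```

```text
time_s: 12.9
position: [596.7, 257.0, 108.6]
tool_rot: [1.974, 0.449, -1.972]
ft_force: [-1.7, -0.6, 5.3]
finger_gap: 60.9
t 12.9 pos [596.7 257.  108.6] head -64.3 gap 60.9 F [-1.7 -0.6  5.3] j6 1.41
shift [ 0.0003 -0.0022  0.0042] turn [-0.0001 -0.0002 -0.0001]
```

```bash
python3 -m pendant '[[0,0,0,0,0,0,1],[0,0,0,0,0,0,1],[0,0,0,0,0,0,1],[0,0,0,0,0,0,1],[-0.08,0,0,0,0,0,1],[-0.13,0,0,0,0,0,1],[-0.1,0,0,0,0,0,1],[0,0.055,0.05,0,0,0,1]]'
python3 -m pendant '[[0,0.11,0.1,0,0,0,1],[0,0.11,0.1,0,0,0,1],[0,0.11,0.1,0,0,0,1],[0,0.11,0.1,0,0,0,1],[0,0.11,0.1,0,0,0,1],[0,0.11,0.1,0,0,0,1],[0,0.11,0.1,0,0,0,1],[0,0.11,0.1,0,0,0,1]]'
python3 -m pendant '[[0,0.07,0.06,0,0,0,1],[0,0.04,0.03,0,0,0,1],[0,0,0,0,0,0,1],[0,0,0,0,0,0,1]]'
python3 - <<'E'
from h import *
go(498.3,-80.3,30,115.7)
S=r.camera("side"); T=r.camera("top"); p=(594,255.5); I=S.copy()
for z in(92,124): cv2.polylines(I,[(circ("side",*p,30.5,z)*8).round().astype(np.int32)],True,(255,0,0),1,0,3)
print(fit("side",S,np.array(p),124),fit("top",T,np.array(p),124))
a=cv2.resize(np.hstack([S[170:290,230:340],I[170:290,230:340]]),(770,420),interpolation=2)
b=cv2.resize(T[150:260,170:310],(385,302),interpolation=2);c=cv2.resize(S[150:240,330:430],(385,302),interpolation=2)
cv2.imwrite("pics/g5.png",cv2.resize(np.vstack([a,np.hstack([b,c])]),None,fx=.8,fy=.8)[:,:,::-1])
E
```

```text
time_s: 13.57
position: [593.9, 242.2, 191.0]
tool_rot: [1.984, 0.453, -1.961]
ft_force: [0.4, -1.2, 0.8]
finger_gap: 91.8
time_s: 14.23
position: [505.3, -47.2, 185.2]
tool_rot: [1.973, 0.449, -1.973]
ft_force: [0.5, -0.0, 0.2]
finger_gap: 92.0
time_s: 14.57
position: [497.9, -80.0, 185.2]
tool_rot: [1.974, 0.449, -1.974]
ft_force: [0.4, 0.3, -0.4]
finger_gap: 91.9
t 14.57 pos [497.9 -80.  185.2] head -64.4 gap 91.9 F [ 0.4  0.3 -0.4] j6 0.81
shift [ 0.6207  0.0018 -0.0007] turn [-0.0003 -0.0001  0.0001]
(array([594.5, 254. ]), np.float32(61.94763)) (array([593.5, 258. ]), np.float32(46.18202))
```

View pics/g5.png

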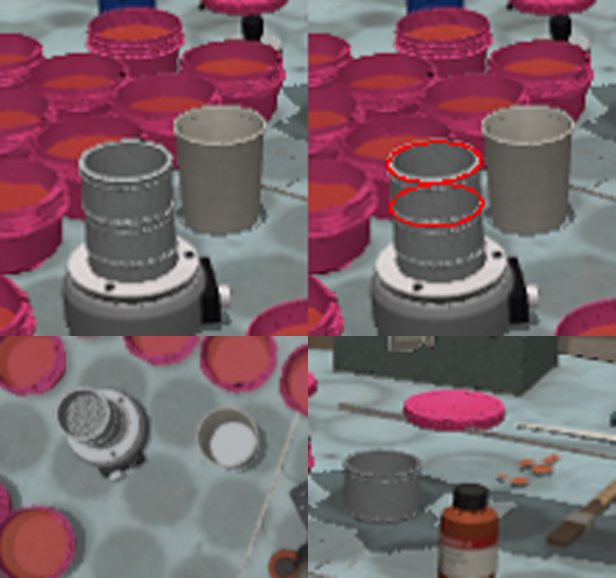

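```bash
python3 -m pendant '[[0.06,0.001,0.0075,0,0,0,1],[0.13,0,0,0,0,0,1],[0.14,0,0,0,0,0,1],[0.14,0,0,0,0,0,1],[0.1,0,0,0,0,0,1],[0.05,0,0,0,0,0,1],[0,0,0,0,0,0,1],[0,0,0,0,0,0,1]]'
python3 -m pendant '[[0,0,0,0,0,0,-1],[0,0,0,0,0,0,-1],[0,0,0,0,0,0,-1],[0,0,0,0,0,0,-1],[0,0,0,0,0,0,-1],[0,0,0,0,0,0,-1],[0,0,0,0,0,0,-1],[0,0,0,0,0,0,-1]]' 30
python3 - <<'E'
from h import *
go(595.5,257,220,115.7)
E
```

```text
time_s: 15.33
position: [496.2, -80.0, 29.9]
tool_rot: [1.971, 0.452, -1.973]
ft_force: [0.4, 0.1, -0.2]
finger_gap: 91.9
time_s: 16.0
position: [496.5, -81.5, 30.8]
tool_rot: [1.974, 0.448, -1.972]
ft_force: [-0.4, -0.3, 5.7]
finger_gap: 59.7
t 16.0 pos [496.5 -81.5  30.8] head -64.3 gap 59.7 F [-0.4 -0.3  5.7] j6 0.81
shift [-0.7571 -1.0483 -0.9436] turn [-0.0001 -0.0001 -0.0001]
```

```bash
python3 -m pendant '[[-0.05,0,0,0,0,0,-1],[-0.12,0,0,0,0,0,-1],[-0.15,0,0,0,0,0,-1],[-0.16,0,0,0,0,0,-1],[-0.16,0,0,0,0,0,-1],[-0.1,0,0,0,0,0,-1],[-0.02,0,0,0,0,0,-1],[0,-0.055,-0.05,0,0,0,-1]]' 30
python3 -m pendant '[[0,-0.11,-0.1,0,0,0,-1],[0,-0.11,-0.1,0,0,0,-1],[0,-0.11,-0.1,0,0,0,-1],[0,-0.11,-0.1,0,0,0,-1],[0,-0.11,-0.1,0,0,0,-1],[0,-0.11,-0.1,0,0,0,-1],[0,-0.11,-0.1,0,0,0,-1],[0,-0.11,-0.1,0,0,0,-1]]'
python3 -m pendant '[[0,-0.07,-0.06,0,0,0,-1],[0,-0.04,-0.03,0,0,0,-1],[0.05,0,0,0,0,0,-1],[0.04,0,0,0,0,0,-1],[0,0,0,0,0,0,-1],[0,0,0,0,0,0,-1]]'
python3 - <<'E'
from h import *
go(595.5,256.5,146.8,115.7)
S=r.camera("side"); o=r.observe(); p=o["position"]; z=p[2]+54-30.8; I=S.copy()
for (x,y,zz,c) in((p[0],p[1],z,(255,0,0)),(594.2,255.5,124,(0,255,0)),(p[0],p[1],z-46,(255,0,0))):
    cv2.polylines(I,[(circ("side",x,y,30.5,zz)*8).round().astype(np.int32)],True,c,1,0,3)
cv2.imwrite("pics/g6.png",cv2.resize(np.hstack([S[120:260,230:340],I[120:260,230:340]]),None,fx=3.5,fy=3.5,interpolation=2)[:,:,::-1])
E
```

```text
time_s: 16.67
position: [501.9, -65.5, 222.1]
tool_rot: [1.976, 0.444, -1.97]
ft_force: [0.5, -0.5, -2.4]
finger_gap: 59.1
time_s: 17.33
position: [586.0, 223.2, 218.4]
tool_rot: [1.97, 0.449, -1.976]
ft_force: [1.0, -1.0, -1.1]
finger_gap: 59.6
time_s: 17.83
position: [594.2, 254.8, 196.4]
tool_rot: [1.97, 0.448, -1.977]
ft_force: [-0.3, -0.2, -0.6]
finger_gap: 59.3
t 17.83 pos [594.2 254.8 196.4] head -64.4 gap 59.3 F [-0.3 -0.2 -0.6] j6 1.41
shift [ 0.1984 -0.004  -0.0084] turn [-0.0003  0.0005  0.    ]
```

View pics/g6.png

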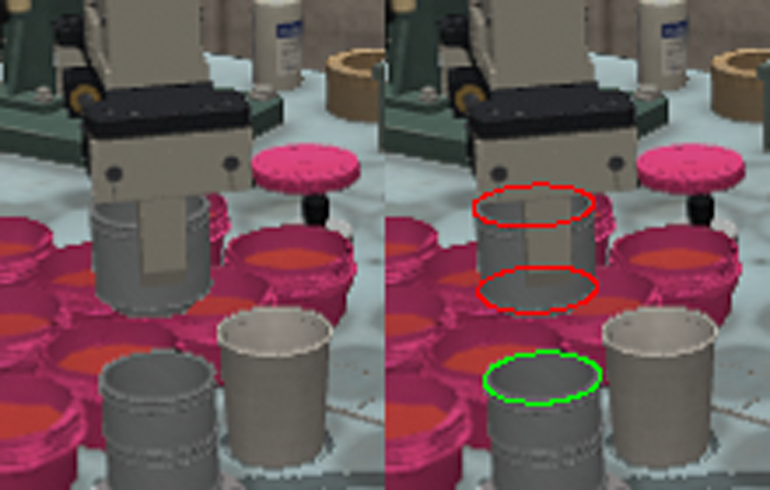

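```bash
python3 -m pendant '[[0.06,-0.003,-0.0065,0,0,0,-1],[0.06,0,0,0,0,0,-1],[0.02,0,0,0,0,0,-1],[0.01,0,0,0,0,0,-1],[0.01,0,0,0,0,0,-1],[0.01,0,0,0,0,0,-1],[0.01,0,0,0,0,0,-1],[0,0,0,0,0,0,-1]]'
python3 -m pendant '[[0.005,0,0,0,0,0,-1],[0,0,0,0,0,0,-1],[0,0,0,0,0,0,-1]]'
python3 - <<'E'
from h import *
go(595.5,256.5,146.8,115.7)
E
```

```text
time_s: 18.55
position: [596.0, 257.3, 152.7]
tool_rot: [1.973, 0.449, -1.973]
ft_force: [-0.3, 0.1, -0.3]
finger_gap: 59.2
time_s: 18.8
position: [596.0, 257.4, 151.6]
tool_rot: [1.973, 0.449, -1.973]
ft_force: [0.6, 0.1, -0.5]
finger_gap: 59.5
t 18.8 pos [596.  257.4 151.6] head -64.3 gap 59.5 F [ 0.6  0.1 -0.5] j6 1.41
shift [0.0191 0.0024 0.0035] turn [-0.0001 -0.     -0.    ]
```

```bash
python3 -m pendant '[[0.007,0.0024,0.0025,0,0,0,-1],[0.007,0,0,0,0,0,-1],[0,0,0,0,0,0,-1],[0,0,0,0,0,0,-1]]'
python3 -m pendant '[[0.005,0,0,0,0,0,-1],[0.004,0,0,0,0,0,-1],[0,0,0,0,0,0,-1],[0,0,0,0,0,0,-1]]'
python3 - <<'E'
from h import *
go(595.5,256.5,146.8,115.7)
E
```

```text
time_s: 19.13
position: [595.6, 256.5, 147.7]
tool_rot: [1.973, 0.449, -1.973]
ft_force: [0.5, 0.7, -0.8]
finger_gap: 59.4
time_s: 19.47
position: [595.9, 256.6, 146.7]
tool_rot: [1.974, 0.449, -1.972]
ft_force: [-1.3, -0.6, 5.2]
finger_gap: 59.1
t 19.47 pos [595.9 256.6 146.7] head -64.3 gap 59.1 F [-1.3 -0.6  5.2] j6 1.41
shift [-0.0002 -0.0002  0.0016] turn [-0.0001 -0.0002 -0.0001]
```

```bash
python3 -m pendant '[[0,0,0,0,0,0,1],[0,0,0,0,0,0,1],[0,0,0,0,0,0,1],[0,0,0,0,0,0,1],[-0.06,0,0,0,0,0,1],[-0.13,0,0,0,0,0,1],[-0.1,0,0,0,0,0,1],[0,0.065,0.028,0,0,0,1]]'
python3 -m pendant '[[0,0.13,0.056,0,0,0,1],[0,0.13,0.056,0,0,0,1],[0,0.13,0.056,0,0,0,1],[0,0.13,0.056,0,0,0,1],[0,0.13,0.056,0,0,0,1],[0,0.13,0.056,0,0,0,1],[0,0.13,0.056,0,0,0,1],[0,0.13,0.056,0,0,0,1]]'
python3 - <<'E'
from h import *
go(616.3,-243,120,115.7)
S=r.camera("side");T=r.camera("top"); p=(594.5,255.5)
print(fit("side",S,np.array(p),170),fit("top",T,np.array(p),170))
T0=cv2.imread("pics/top0.png");g=cv2.cvtColor(T0,6)[160:200,380:420]
for nm,m,z in(("knob",g<70,35),("disc",g>150,12.5)):
    n,l,st,c=cv2.connectedComponentsWithStats(m.astype(np.uint8)); i=1+st[1:,4].argmax()
    h=cv2.convexHull(np.argwhere(l==i)[:,::-1].astype(np.float32)); (u,v),rad=cv2.minEnclosingCircle(h)
    print(nm,st[i],c[i],rad,plane("top",(u+380,v+160),z).round(1))
b=cv2.resize(T[140:260,160:290],(390,360),interpolation=2);c=cv2.resize(S[130:280,230:340],(264,360),interpolation=2)
cv2.imwrite("pics/g7.png",np.hstack([b,c])[:,:,::-1])
E
```

```text
time_s: 20.13
position: [598.3, 241.9, 224.1]
tool_rot: [1.982, 0.454, -1.962]
ft_force: [1.2, 0.1, 0.6]
finger_gap: 91.4
time_s: 20.8
position: [607.8, -45.7, 218.1]
tool_rot: [1.973, 0.449, -1.973]
ft_force: [1.0, 1.2, 0.0]
finger_gap: 91.8
t 20.8 pos [607.8 -45.7 218.1] head -64.3 gap 91.8 F [1.  1.2 0. ] j6 0.92
shift [0.3925 0.7261 0.311 ] turn [-0.0001  0.     -0.    ]
(array([596.5, 255. ]), np.float32(59.03462)) (array([595. , 258.5]), np.float32(54.040215))
knob [17 14  8  7 45] [20.31111111 16.95555556] 3.9213292598724365 [ 618.6 -243.2]
disc [  0   0  40  40 824] [14.87014563 18.60558252] 24.703899383544922 [ 615.4 -234.1]
```

View pics/g7.png

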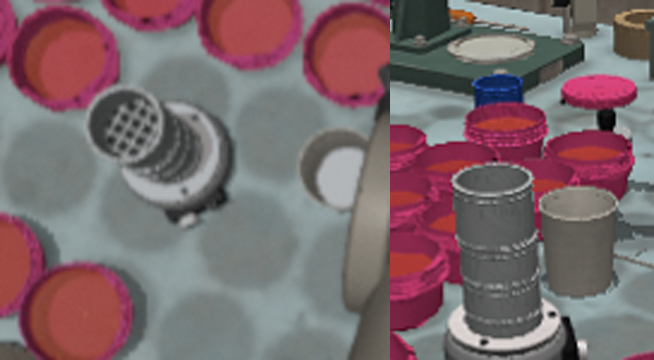

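```bash
python3 -m pendant '[[0.04,0.13,0.056,0,0,0,1],[0.08,0.13,0.056,0,0,0,1],[0.08,0.13,0.056,0,0,0,1],[0.08,0.13,0.056,0,0,0,1],[0.06,0.13,0.056,0,0,0,1],[0.05,0.05,0.02,0,0,0,1],[0,0,0,0,0,0,1],[0,0,0,0,0,0,1]]'
python3 - <<'E'
from h import *
print(plane("top",(399.4,178.75),12.5))
T0=cv2.imread("pics/top0.png")[:,:,::-1]
S0=cv2.imread("pics/side0.png")[:,:,::-1]
g=cv2.cvtColor(T0.copy(),7).astype(np.float32)
best=max((np.mean(samp(g,circ("top",x,y,28.5,12.5))-samp(g,circ("top",x,y,33.5,12.5))),x,y) for x in np.arange(608,626,.5) for y in np.arange(-252,-234,.5)); print("disc",best)
best=max((np.mean(samp(g,circ("top",x,y,14,38))-samp(g,circ("top",x,y,9,38))),x,y) for x in np.arange(608,626,.5) for y in np.arange(-252,-234,.5)); print("knob",best)
go(617,-243,24,115.7)
E
```

```text
time_s: 21.57
position: [615.8, -233.7, 119.7]
tool_rot: [1.973, 0.45, -1.976]
ft_force: [-0.4, 1.3, 0.5]
finger_gap: 91.9
[ 617.27580782 -246.10180183]
disc (np.float32(17.531828), np.float64(620.5), np.float64(-246.0))
knob (np.float32(91.19642), np.float64(617.5), np.float64(-242.5))
t 21.57 pos [ 615.8 -233.7  119.7] head -64.4 gap 91.9 F [-0.4  1.3  0.5] j6 0.64
shift [0.3828 0.0365 0.0116] turn [-0.0003  0.0001  0.0003]
```

```bash
python3 -m pendant '[[0.06,0.038,0.0116,0,0,0,1],[0.1,0,0,0,0,0,1],[0.1,0,0,0,0,0,1],[0.07,0,0,0,0,0,1],[0.05,0,0,0,0,0,1],[0,0,0,0,0,0,1],[0,0,0,0,0,0,1]]'
python3 - <<'E'
from h import *
go(617.3,-243.5,24,115.7)
E
python3 -m pendant '[[0,0,0,0,0,0,-1],[0,0,0,0,0,0,-1],[0,0,0,0,0,0,-1],[0,0,0,0,0,0,-1],[0,0,0,0,0,0,-1],[0,0,0,0,0,0,-1],[0,0,0,0,0,0,-1],[0,0,0,0,0,0,-1]]' 30
python3 -m pendant '[[0,0,0,0,0,0,-1],[0,0,0,0,0,0,-1],[0,0,0,0,0,0,-1],[0,0,0,0,0,0,-1],[0,0,0,0,0,0,-1]]' 30
python3 - <<'E'
from h import *
go(596,256.6,270,115.7)
E
```

```text
time_s: 22.15
position: [618.1, -243.3, 25.8]
tool_rot: [1.972, 0.45, -1.972]
ft_force: [0.1, 0.2, 0.8]
finger_gap: 91.5
t 22.15 pos [ 618.1 -243.3   25.8] head -64.3 gap 91.5 F [0.1 0.2 0.8] j6 0.63
shift [ 0.0073 -0.0006  0.0032] turn [ 0.0001 -0.     -0.    ]
time_s: 22.82
position: [617.7, -244.1, 25.8]
tool_rot: [1.973, 0.449, -1.973]
ft_force: [-0.3, 0.4, -0.2]
finger_gap: 43.2
time_s: 23.23
position: [617.7, -244.0, 25.7]
tool_rot: [1.973, 0.449, -1.973]
ft_force: [0.3, -0.9, 0.3]
finger_gap: 21.6
t 23.23 pos [ 617.7 -244.    25.7] head -64.3 gap 21.6 F [ 0.3 -0.9  0.3] j6 0.63
shift [-0.9773 -1.8427 -0.7888] turn [-0.0001 -0.     -0.    ]
```

```bash
python3 -m pendant '[[0,0,0,0,0,0,-1],[-0.05,0,0,0,0,0,-1],[-0.1,0,0,0,0,0,-1],[-0.15,0,0,0,0,0,-1],[-0.16,0,0,0,0,0,-1],[-0.16,0,0,0,0,0,-1],[-0.16,0,0,0,0,0,-1],[-0.12,0,0,0,0,0,-1]]' 30
python3 -m pendant '[[0,-0.065,-0.028,0,0,0,-1],[0,-0.12,-0.0515,0,0,0,-1],[0,-0.12,-0.0515,0,0,0,-1],[0,-0.12,-0.0515,0,0,0,-1],[0,-0.12,-0.0515,0,0,0,-1],[0,-0.12,-0.0515,0,0,0,-1],[0,-0.12,-0.0515,0,0,0,-1],[0,-0.12,-0.0515,0,0,0,-1]]'
python3 -m pendant '[[0,-0.12,-0.0515,0,0,0,-1],[0,-0.12,-0.0515,0,0,0,-1],[0,-0.12,-0.0515,0,0,0,-1],[0,-0.12,-0.0515,0,0,0,-1],[0,-0.12,-0.0515,0,0,0,-1],[0,-0.12,-0.0515,0,0,0,-1],[0,-0.12,-0.0515,0,0,0,-1],[0,0,0,0,0,0,-1]]'
python3 - <<'E'
from h import *
go(596,256.6,220,115.7)
E
```

```text
time_s: 23.9
position: [617.9, -244.0, 256.0]
tool_rot: [1.975, 0.446, -1.968]
ft_force: [1.6, -0.4, 0.3]
finger_gap: 21.7
time_s: 24.57
position: [606.8, 3.6, 251.8]
tool_rot: [1.974, 0.449, -1.972]
ft_force: [0.3, -0.5, -0.8]
finger_gap: 21.6
time_s: 25.23
position: [596.2, 236.2, 251.5]
tool_rot: [1.972, 0.457, -1.97]
ft_force: [-0.1, -0.1, -0.6]
finger_gap: 21.3
t 25.23 pos [596.2 236.2 251.5] head -64.0 gap 21.3 F [-0.1 -0.1 -0.6] j6 1.37
shift [ 0.1262 -0.0734 -0.0349] turn [ 0.0007 -0.0002  0.0004]
```

```bash
python3 -m pendant '[[0,-0.05,-0.02,0,0,0,-1],[0,-0.023,-0.0145,0,0,0,-1],[0.05,0,0,0,0,0,-1],[0.06,0,0,0,0,0,-1],[0.03,0,0,0,0,0,-1],[0,0,0,0,0,0,-1],[0,0,0,0,0,0,-1],[0,0,0,0,0,0,-1]]'
python3 - <<'E'
from h import *
go(595.5,256.4,188,115.7)
S=r.camera("side"); o=r.observe(); p=o["position"]; z=p[2]-25.7+12.5; I=S.copy()
for (x,y,zz,c) in((p[0],p[1],z,(255,0,0)),(595.5,255.8,170,(0,255,0))):
    cv2.polylines(I,[(circ("side",x,y,30.5,zz)*8).round().astype(np.int32)],True,c,1,0,3)
cv2.imwrite("pics/g8.png",cv2.resize(np.hstack([S[110:240,230:340],I[110:240,230:340]]),None,fx=3.5,fy=3.5,interpolation=2)[:,:,::-1])
E
```

```text
time_s: 25.9
position: [598.0, 250.2, 216.7]
tool_rot: [1.975, 0.449, -1.972]
ft_force: [-0.7, 0.8, -1.5]
finger_gap: 21.6
t 25.9 pos [598.  250.2 216.7] head -64.4 gap 21.6 F [-0.7  0.8 -1.5] j6 1.4
shift [ 0.1147 -0.0266 -0.0016] turn [-0.0002 -0.0002 -0.    ]
```

View pics/g8.png

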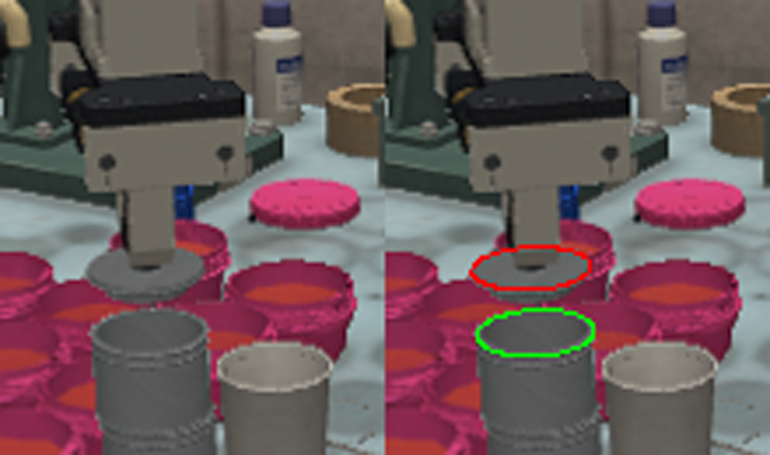

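```bash
python3 -m pendant '[[0,-0.0266,-0.0016,0,0,0,-1],[0.03,0,0,0,0,0,-1],[0.03,0,0,0,0,0,-1],[0.01,0,0,0,0,0,-1],[0.005,0,0,0,0,0,-1],[0,0,0,0,0,0,-1],[0,0,0,0,0,0,-1],[0,0,0,0,0,0,-1]]'
python3 - <<'E'
from h import *
go(595.5,256.4,187.7,115.7)
E
```

```text
time_s: 26.62
position: [595.1, 256.6, 197.2]
tool_rot: [1.974, 0.449, -1.973]
ft_force: [0.9, 0.5, -0.1]
finger_gap: 21.6
t 26.62 pos [595.1 256.6 197.2] head -64.3 gap 21.6 F [ 0.9  0.5 -0.1] j6 1.41
shift [ 0.038   0.0015 -0.001 ] turn [-0.0001 -0.0001 -0.    ]
```

```bash
python3 -m pendant '[[0.008,0.001,-0.001,0,0,0,-1],[0.008,0,0,0,0,0,-1],[0.008,0,0,0,0,0,-1],[0.006,0,0,0,0,0,-1],[0,0,0,0,0,0,-1],[0,0,0,0,0,0,-1]]'
python3 -m pendant '[[0.005,0,0,0,0,0,-1],[0.005,0,0,0,0,0,-1],[0,0,0,0,0,0,-1],[0,0,0,0,0,0,-1]]'
python3 - <<'E'
from h import *
go(595.5,256.4,187.7,115.7)
E
```

```text
time_s: 27.12
position: [595.2, 256.5, 189.3]
tool_rot: [1.973, 0.449, -1.973]
ft_force: [1.3, 0.2, -1.0]
finger_gap: 21.9
time_s: 27.45
position: [595.5, 256.6, 187.6]
tool_rot: [1.974, 0.449, -1.972]
ft_force: [-0.4, -0.3, 3.8]
finger_gap: 21.5
t 27.45 pos [595.5 256.6 187.6] head -64.3 gap 21.5 F [-0.4 -0.3  3.8] j6 1.41
shift [-0.0004  0.0009  0.0003] turn [-0.0001 -0.0002 -0.    ]
```

Contact came at the expected height of 187.6. I'll release, rise, back away and check.

```bash
python3 -m pendant '[[0,0,0,0,0,0,0],[0,0,0,0,0,0,0],[0,0,0,0,0,0,0],[0,0,0,0,0,0,0],[0,0,0,0,0,0,0],[-0.05,0,0,0,0,0,0],[-0.1,0,0,0,0,0,0],[-0.12,0,0,0,0,0,0]]'
python3 -m pendant '[[-0.08,0,0,0,0,0,0],[0,0.065,0.028,0,0,0,0],[0,0.13,0.056,0,0,0,0],[0,0.13,0.056,0,0,0,0],[0,0.13,0.056,0,0,0,0],[0,0.13,0.056,0,0,0,0],[0,0.13,0.056,0,0,0,0],[0,0.13,0.056,0,0,0,0]]'
python3 -m pendant '[[0,0,0,0,0,0,0],[0,0,0,0,0,0,0],[0,0,0,0,0,0,0],[0,0,0,0,0,0,0]]'
python3 - <<'E'
from h import *
go(595.5,256.4,187.7,115.7)
S=r.camera("side");T=r.camera("top")
b=cv2.resize(T[130:270,160:310],(450,420),interpolation=2);c=cv2.resize(S[110:300,230:370],(310,420),interpolation=2)
cv2.imwrite("pics/g9.png",np.hstack([b,c])[:,:,::-1])
E
```

```text
time_s: 28.12
position: [594.3, 256.2, 253.0]
tool_rot: [1.968, 0.449, -1.978]
ft_force: [1.6, 0.5, 0.7]
finger_gap: 45.8
time_s: 28.78
position: [604.5, 25.1, 274.5]
tool_rot: [1.973, 0.449, -1.973]
ft_force: [1.2, 0.4, 0.4]
finger_gap: 45.9
time_s: 29.12
position: [604.6, 27.9, 274.4]
tool_rot: [1.972, 0.451, -1.972]
ft_force: [0.1, 0.7, 0.1]
finger_gap: 45.9
t 29.12 pos [604.6  27.9 274.4] head -64.3 gap 45.9 F [0.1 0.7 0.1] j6 1.04
shift [ 0.3472 -0.839  -0.3637] turn [ 0.0001 -0.      0.0001]
```

View pics/g9.png

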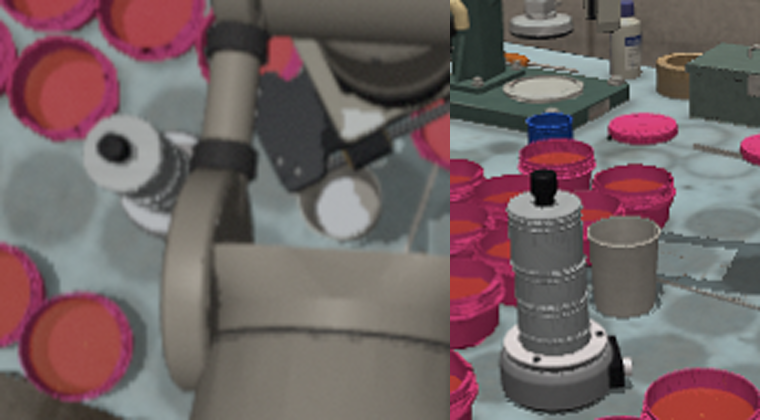

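The lid with its black knob (side view at about (545,190)) sits flush and level on a straight stack, the gripper is clear, and the cup is standing where it was. I'm handing in.

```bash
python3 -c "
from workcell import r
print(r.hand_in())"
```

```text
the job is handed in; nothing more can be done
None
```

The sieve stack is on the shaker, built in order: pan in the ring, then the fine sieve, the coarse sieve and the lid. I handed it in at about 29 s, and no verdict is reported.

- **Seating:** each piece met contact within 0.2 mm of its computed seated height, with only 4–5 N of force.
- **Final pictures:** the stack looks straight and level with the lid flush, and the gripper is clear of it. The cup is standing where it was. I did not re-measure the bottle or gel tub in the last pictures, but no move came near them.
- **Disagreements:** the two cameras' rim fits differed by up to 5 mm, mainly in y. I therefore relied on the gripped positions and contact heights for centring. The fingers read 59.4 mm on the coarse sieve and 21.6 mm on the 23 mm knob, both slightly under nominal, yet both pieces seated normally.

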